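Close the sample-dish carrier and tuck its flap under the lip

TASK

Secure the round film-sample dish in its carrier by pushing and pressing with the fingertips, lifting nothing: first push the dish along between the rails until it is fully home against the stop. Then fold the sprung flap down over it and, keeping it pressed down, push it by its ridge as far as it goes towards the steel lip, so that its tongue is tucked beneath the lip and the flap stays shut when let go. Do not force anything, and leave the things round about where they are.

Things in the scene. Friction and masses are not known exactly. Their poses are not given: they have to be found in the camera images.
- carrier: Dish carrier: metal plate 166 x 185 x 6 mm fixed to the worktop, spanning x -74..92, y -127..59. Origin: on the worktop below the dish's home place. +x: from the flap's hinge to the steel lip (away from the robot, within 0.4 rad); +y: from the rails' open end to the stop; z up. All carrier coordinates here are in mm. Hinge cheeks 5 thick at y -54.5 and 54.5, x -69..-29, tops z 31.
- seat (a point): Home place: plate top (carrier 0, 0, 6), where the middle of the dish's underside is when home. Two grey rails 6 wide run along y at x -36.5 and 36.5, from y -125 to 35, tops z 14.5; 67 clear between them, a finger fits in. The stop's contact face is at y 30.5, top z 15.5.
- dish_center (a point): Middle of the loose shallow round glass dish, 9 mm above its underside; 60 mm dia (64 over the lid), 18 high (15 at the rim), 55 g. Stands on the plate between the rails (3 mm play), 55 to 85 mm from home on the -y side; slides easily to +y till it meets the stop. Home: this point at carrier y 0 within 5 mm. Only to be pushed: never raise or tip it.
- flap (a joint): Flap angle, rad: 0 = folded flat over the dish (a stop), 1.57 = upright; starts 1.75 to 2.05, leaning back from the lip (limit 2.1). A spring drives it open: about 2 N at mid-length holds it down; let go, it springs up unless its tongue is under the lip, and then rests on the lip's underside at about 0.03 to 0.05.
- hinge_slide (a joint): Travel of flap and hinge pin along carrier +x to the lip, m: starts 0 to 0.002, end stop 0.016. Stays where left (friction 2.5 N). At 0 the flat flap's tongue ends 6 mm short of the lip; at 0.016 it is 10 mm under it; tucked = 0.011 or more. If moved forward before the flap is down, the tongue lands on top of the lip and must be drawn back.
- flap_hinge_pin (a point): Middle of the flap's hinge pin (which lies along carrier y): carrier x -55 plus the slide travel, y 0, z 25.5 mm.
- ridge (a point): Top middle of the push ridge on the flap's outer face (upper when shut): a bar 6 mm wide, 70 long in y, 6.5 high, centred 75 from the hinge pin. Push on its hinge-side face (72 from the pin) with the fingertips on the bare flap between hinge and ridge.
- flap_edge (a point): Middle of the front edge of the flap's tongue, 115 mm from the pin. Grey plastic flap, 98 wide from 3 to 87 mm from the pin, then a tongue 50 wide out to 115; 3 thick. Flat (angle 0) it lies at carrier z 25.5 to 28.5, clear above the dish. Site axes turn with the flap: x from pin to edge, z out of the outer face.
- lip_edge (a point): Middle of the lower front edge of the steel retaining lip: carrier x 66, y 0, z 32.5 mm. The lip is a fixed plate 4 thick (z 32.5 to 36.5), 70 wide in y, reaching to x 88 on an upright at x 82 to 88. The flat flap's tongue passes beneath it with 4 mm to spare.
- jar_a: A small clear sample jar with a white screw cap and pale contents, 33 dia x 55 high, standing beside the left of the carrier (mm), loose; leave it alone. Origin at the centre of its underside.
- jar_b: A small clear sample jar with a white screw cap and dark contents, 33 dia x 55 high, standing at the left of the carrier, further towards the lip (mm), loose; leave it alone. Origin at the centre of its underside.
- spare_marker: A black marker pen lying on the worktop near the carrier's hinge end, left, 137 long, 14 thick (mm), loose; leave it alone. Origin at the centre of its underside.
- bench_timer: A white square timer, 64 x 64 x 20, lying to the right of the carrier (mm), loose; leave it alone. Origin at the centre of its underside.
- roll: A roll of yellow tape, 68 dia x 19, lying flat near the front edge of the worktop, right (mm), loose; leave it alone. Origin at the centre of its underside.
There are look-alikes about, which are no part of the job. What is shaped like the part that bears dish_center but orange or purple is not meant.

How it is judged:
By the outcome, as a careful person would: the job done as asked, in the order asked, and still so for the second after the job is handed in, with the robot touching nothing.
It also fails if it takes over 54 s, if anything falls off the work surface, if the arm or the gripper's body presses on something with over 40 N, if the wrist force passes 120 N, or if a joint passes its speed limit or range.

ROBOT

A 6-joint arm with a two-finger parallel gripper is mounted at the origin on a cart in front of the work surface, level with it; the furniture and walls round the work are solid. World frame = base frame: x ahead of the robot, y to its left, z up, the work surface at z = 0. Lengths are in m, angles in rad, forces in N, time in s.
With the tool pointing down it reaches from about 0.2 to 0.875 m from the base axis. Payload 3.4 kg.
Tool frame: the origin (TCP) lies between the finger pads; the fingertips stand 25 mm ahead of it and the grasp point (between the pads) lies 6 mm ahead of it (r.nose_length is the z of the fingertips in the tool frame, in m); z points along the fingers, y is the line along which they close (so a half turn about z gives the same grasp; the last joint's range is limited). The gripper opens to 94 mm and grips with 3 to 60 N. Pads are 16 mm wide; open, the fingers measure 119 mm over their backs; the gripper's body (75 mm by 177 mm) begins 78 mm behind the grasp point.
Start: joints at [-1.392, 0.276, 1.505, -0, 1.361, -0.121], TCP at [0.17, -0.549, 0.23] pointing down, gripper open.
Joint ranges: [-2.89, 2.89], [-0.75, 2.08], [0.22, 2.7], [-1.18, 4.32], [0.11, 2.71], [-2.7, 2.7]. Speed limits (rad/s): [2.57, 2.57, 3.14, 3.14, 3.14, 3.14].

INTERFACE

Orientations are given as a unit quaternion [w, x, y, z].
In Python, from plant import r, gripper_to, inverse_kinematics, vision, models, telemetry gives the robot as it stands. Calls block until the motion is done:
- r.move_to(position, orientation): joint-space move of the TCP to a pose.
- r.move_l(position, rot=None, vel=0.15, guard=None): straight line of the TCP; rot=None keeps the orientation; vel is the mean speed in m/s. With guard (N) it stops when the force on the tool has changed by that much, and returns True; else False.
- r.movej(angles): joint-space move.
- gripper_to(opening, f_grip=None): finger opening in m; f_grip is the grip in N (None keeps the last); returns when the fingers have stopped.
- r.hold(seconds).
- inverse_kinematics(position, orientation): joint angles nearest the present ones, or None.
- vision.snapshot(name): name is "scene" or "top"; returns the picture (400x640x3 uint8, red, green, blue); there is no depth.
- vision.get_calibration(name): a dict with "fx", "fy", "cx", "cy" (pixels), "D" ([k1, k2, p1, p2, k3] as OpenCV has them; the pictures are not rectified), "position" and "orientation" of the camera in the world. Camera axes: x right, y down, z forward; pixel columns grow to the right and rows downward; lengths in m; the calibration is good to about 2 mm. A picture is of the moment at which its call begins. get_calibration takes no time and is no camera call.
A pose or a line that the arm cannot do raises r.PlanningError and nothing moves.
- r.sign_off(): hands the job in; it is judged then, once.
Trained networks look in the newest picture that a camera, given by its name, has taken for a name from the list of things; names that differ only in an ending like _2 or _b are one class to them, and where a whole thing is asked for, a point or a joint stands for the part that bears it (a point fixed in the world has none). Each returns a list of dicts, best first, with "score" (0 to 1); they miss things now and then, are a little off and sometimes report something else, mostly with a low value. They report only what shows in the picture. A call takes as long as a camera call. They do not tell look-alikes from the thing itself.
- models.boxes_of(thing, camera): "at" ([x, y, z] in m, in world coordinates, good to about 4 mm: the middle of the surface that is visible of it).
- models.regions_of(thing, camera): "pixels" (400x640 bool, what is visible of it).
- models.mark_of(thing, camera): "at" ([x, y, z] in m, in world coordinates, good to about 4 mm: a listed point, or the origin of a listed thing).
Readings, each from a call of its own:
- telemetry.current_t(): time.
- telemetry.current_joints(): joint angles.
- telemetry.current_dq(): joint speeds.
- telemetry.current_joint_efforts(): joint torques, N m.
- telemetry.current_ee_pos(): TCP position.
- telemetry.current_tool_rot(): TCP orientation.
- telemetry.current_wrist_force(): force on the tool from outside, world axes, zero at the start.
- telemetry.current_torque(): the same for the moment, N m.
- telemetry.current_opening(): finger opening in m.
- telemetry.current_finger_force(): force on a finger pad.
Only numpy, scipy, OpenCV 4.12 (cv2) and the standard library are available. Lean on these libraries where they do the work, as an engineer would, in place of code of your own. Each camera call takes 0.05 s, during which the arm holds its last target. There are 200 camera calls.

## Working session

There is one attempt and no reset: what is moved stays moved. The work goes in short steps, each a Python script; the robot and the scene stay as the last script left them, time stands still between calls to the robot, and variables do not carry over. Pictures are saved under pics/ and viewed, at most 10 in all, crops included, and the job is handed in when it is done.

```bash
ls; mkdir -p pics; python3 - <<'E'
from plant import r, vision, models, telemetry
import cv2, numpy as np
for c in ("scene","top"):
    im=vision.snapshot(c); cv2.imwrite(f"pics/{c}0.png",im[:,:,::-1])
    k=vision.get_calibration(c); print(c,{a:np.round(b,3).tolist() for a,b in k.items()})
    for t in ("carrier","seat","dish_center","flap_hinge_pin","ridge","flap_edge","lip_edge"):
        print(t,[(np.round(d["at"],4).tolist(),round(d["score"],2)) for d in models.mark_of(t,c)[:4]])
print(telemetry.current_t(), r.nose_length, telemetry.current_tool_rot())
E
```

```text
pics
scene {'fx': 394.339, 'fy': 394.339, 'cx': 317.9, 'cy': 195.46, 'D': [-0.036, 0.0, 0.0, 0.0, 0.0], 'position': [0.089, 0.389, 0.756], 'orientation': [0.131, -0.365, 0.86, -0.333]}
carrier [([0.559, 0.064, -0.0018], 0.67)]
seat [([0.5556, 0.061, 0.0056], 0.65)]
dish_center [([0.4442, -0.1169, 0.0084], 0.82), ([0.5527, -0.0131, 0.0155], 0.74), ([0.4132, -0.0345, 0.0108], 0.72)]
flap_hinge_pin [([0.5029, 0.0654, 0.0272], 0.98)]
ridge [([0.4705, 0.069, 0.0921], 0.88)]
flap_edge [([0.4621, 0.0693, 0.1307], 0.66), ([0.5772, -0.1627, 0.0019], 0.38)]
lip_edge [([0.622, 0.0647, 0.0338], 0.72), ([0.466, 0.0685, 0.0937], 0.48)]
top {'fx': 431.97, 'fy': 431.97, 'cx': 318.877, 'cy': 198.89, 'D': [0.003, 0.0, 0.0, 0.0, 0.0], 'position': [0.424, -0.081, 1.232], 'orientation': [0.038, -0.699, 0.714, -0.017]}
carrier [([0.5575, 0.0631, 0.0027], 0.66)]
seat [([0.5617, 0.0648, 0.0063], 0.97)]
dish_center [([0.5571, -0.0073, 0.0194], 0.89), ([0.4406, -0.119, 0.0074], 0.86), ([0.4143, -0.0318, 0.0131], 0.77)]
flap_hinge_pin [([0.503, 0.0672, 0.0257], 0.6)]
ridge [([0.4678, 0.0647, 0.0881], 0.74), ([0.4441, 0.1798, -0.0007], 0.55)]
flap_edge [([0.4608, 0.0655, 0.1289], 0.68)]
lip_edge [([0.6252, 0.0578, 0.0305], 0.9), ([0.5769, -0.1577, -0.0028], 0.67)]
0.8 0.025 [ 8.82143762e-05  9.88783973e-01  1.49352761e-01 -6.89991936e-06]
```

View pics/scene0.png

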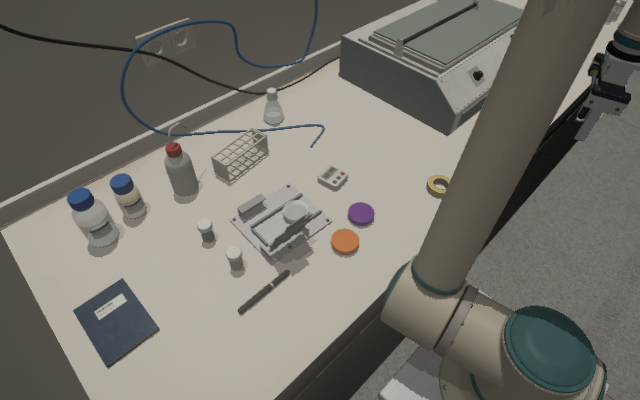

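View pics/top0.png

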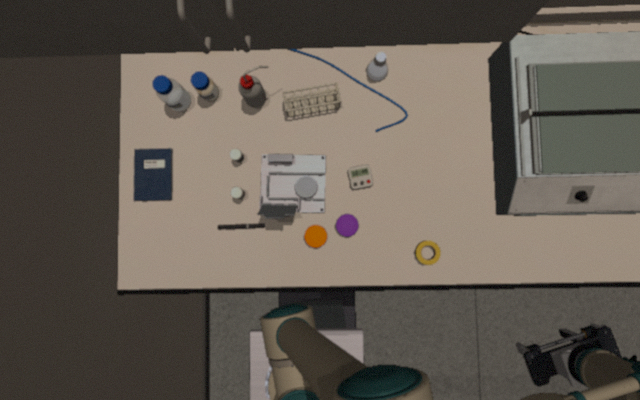

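In the top view three things look like the dish: clear glass at (306,187), orange at (316,237) and purple at (347,225). The clear one stands between the rails, so it fits the description. I'll confirm it and the carrier's yaw in one enlarged crop with the model outline drawn over it.

```bash
cat > h.py <<'E'
from plant import r, gripper_to, inverse_kinematics, vision, models, telemetry
import cv2, numpy as np
from scipy.spatial.transform import Rotation as R
def proj(P,c):
    k=vision.get_calibration(c); q=k["orientation"]
    M=R.from_quat([q[1],q[2],q[3],q[0]]).as_matrix().T
    K=np.array([[k["fx"],0,k["cx"]],[0,k["fy"],k["cy"]],[0,0,1.]])
    return cv2.projectPoints(np.asarray(P,float).reshape(-1,1,3),cv2.Rodrigues(M)[0],-M@np.array(k["position"]),K,np.array(k["D"],float))[0][:,0]
POSE=[0.5586,0.0635,-0.04]
def c2w(p,pose=None):
    x,y,a=pose or POSE; p=np.atleast_2d(np.asarray(p,float))/1000
    return np.c_[x+p[:,0]*np.cos(a)-p[:,1]*np.sin(a), y+p[:,0]*np.sin(a)+p[:,1]*np.cos(a), p[:,2]].squeeze()
def w2c(p):
    x,y,a=POSE; d=np.asarray(p,float)-[x,y,0]; return 1000*np.array([d[0]*np.cos(a)+d[1]*np.sin(a),-d[0]*np.sin(a)+d[1]*np.cos(a),d[2]])
def crop(c,im,x0,y0,w,h,s,lines,name):
    o=cv2.resize(im[y0:y0+h,x0:x0+w,::-1],None,fx=s,fy=s,interpolation=cv2.INTER_CUBIC)
    for L,col in lines:
        q=((proj(c2w(L),c)-[x0,y0]+.5)*s*8).astype(np.int32)
        cv2.polylines(o,[q.reshape(-1,1,2)],False,col,1,cv2.LINE_AA,3)
    return o
LINES=[([(-74,-127,6),(92,-127,6),(92,59,6),(-74,59,6),(-74,-127,6)],(0,0,255)),
 ([(66,-35,36.5),(88,-35,36.5),(88,35,36.5),(66,35,36.5),(66,-35,36.5)],(0,255,0)),
 ([(36.5,-125,14.5),(36.5,35,14.5)],(255,0,0)),([(-36.5,-125,14.5),(-36.5,35,14.5)],(255,0,0))]
E
python3 - <<'E'
from h import *
a=crop("top",cv2.imread("pics/top0.png")[:,:,::-1],250,140,100,110,5,LINES,"")
b=crop("scene",cv2.imread("pics/scene0.png")[:,:,::-1],225,175,60*2,110,5,[],"")[:, :]
b=crop("top",cv2.imread("pics/top0.png")[:,:,::-1],250,140,58,110,5,[],"")
cv2.imwrite("pics/c1.png",np.hstack([a,b]))
E
```

```text
(no output)
```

View pics/c1.png

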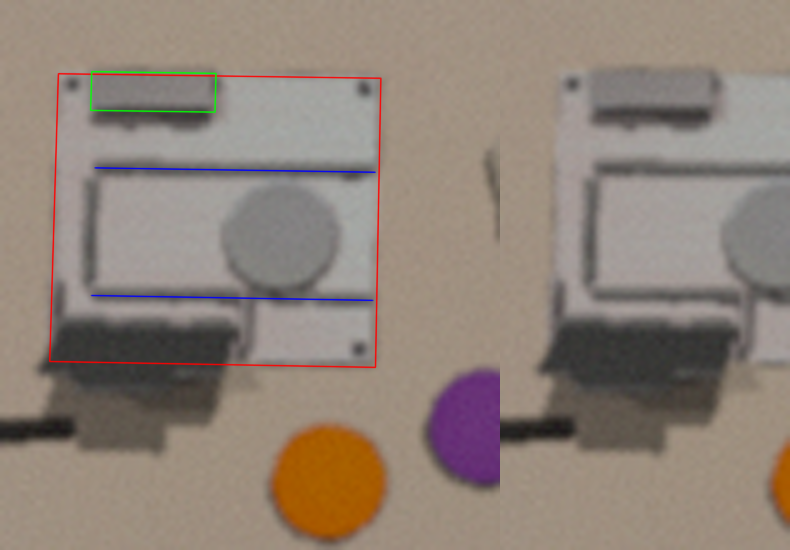

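The crop confirms it: the clear grey dish between the rails at crop (281,237) is the one meant. Orange (328,482) and purple (485,427) stand off the carrier and are look-alikes. The outline fits to within about a pixel, so I'll push the dish home.

```bash
cat >> h.py <<'E'
a=POSE[2]; Q=[0,np.cos(a/2),np.sin(a/2),0]
def T(x,y,ztip): return c2w([x,y,ztip+25])          # tcp for a fingertip at carrier mm
def tip(): p=w2c(telemetry.current_ee_pos()); return np.round(p-[0,0,25],1)
def st(m=""): print(m,"t",round(telemetry.current_t(),2),"tip",tip(),"F",np.round(telemetry.current_wrist_force(),2))
def line(x,y,z,v=0.1,g=None):
    return r.move_l(T(x,y,z),vel=v,guard=g)
E
python3 - <<'E'
from h import *
gripper_to(0.0)
print("opening",telemetry.current_opening())
r.move_to(T(0,-133,100),Q); st("above")
print(line(0,-133,10,0.12,5)); st("down")
print(line(0,-85,10,0.06,3)); st("a")
print(line(0,-36,10,0.04,3)); st("b")
im=vision.snapshot("top"); cv2.imwrite("pics/t1.png",crop("top",im,240,130,130,120,5,[],""))
print([(w2c(d["at"]).round(1).tolist(),round(d["score"],2)) for d in models.mark_of("dish_center","top")])
vision.snapshot("scene"); print([(w2c(d["at"]).round(1).tolist(),round(d["score"],2)) for d in models.mark_of("dish_center","scene")])
E
```

```text
opening 0.0007421124708094078
above t 4.44 tip [   0.2 -133.8  100.2] F [-0.27 -1.16  0.53]
False
down t 5.34 tip [   0.6 -133.2   10.5] F [ 0.62  0.14 -0.15]
True
a t 5.86 tip [   0.8 -106.5   10.3] F [ 0.02 -0.37 -0.4 ]
True
b t 6.33 tip [   0.5 -103.9    9.4] F [-0.32  0.53  0.47]
[([-110.0, -187.7, 7.8], 0.79), ([2.4, -59.9, 20.6], 0.54)]
[([-140.4, -104.8, 10.9], 0.83), ([2.2, -65.0, 18.1], 0.69), ([-109.2, -187.0, 7.6], 0.68)]
```

```bash
python3 - <<'E'
from h import *
for k in range(6):
    y0=tip()[1]; g=line(0,-36,10,0.03,6); st(str(g))
    if not g or (abs(tip()[1]-y0)<1.5): break
for c in("top","scene"):
    vision.snapshot(c); print([(w2c(d["at"]).round(1).tolist(),round(d["score"],2)) for d in models.mark_of("dish_center",c)])
E
```

```text
True t 8.54 tip [  0.  -39.6   9.8] F [-0.66 -1.23  1.39]
True t 8.75 tip [  0.2 -39.4  10.1] F [ 0.51 -1.52 -0.33]
[([-112.6, -189.6, 8.9], 0.88), ([-140.6, -102.0, 10.6], 0.67), ([5.1, 2.0, 22.6], 0.58)]
[([-140.9, -107.1, 9.2], 0.94), ([0.5, -0.3, 16.2], 0.86), ([-108.1, -185.0, 8.6], 0.77)]
```

The dish is home against the stop, with dish_center at about y 0. Next I'll fold the flap over.

```bash
python3 - <<'E'
from h import *
line(0,-48,10,0.1); line(0,-60,160,0.25); r.move_to(T(-128,0,150),Q); st("behind")
im=vision.snapshot("scene"); o=crop("scene",im,210,130,130,130,4,[],"")
im=vision.snapshot("top"); p=crop("top",im,240,130,65,130,4,[],""); cv2.imwrite("pics/c2.png",np.hstack([o,p]))
for t in("flap_edge","flap_hinge_pin"): 
    for c in ("scene","top"): print(t,c,[(w2c(d["at"]).round(1).tolist(),round(d["score"],2)) for d in models.mark_of(t,c)][:2])
E
```

```text
behind t 10.57 tip [-1.269e+02 -1.000e-01  1.497e+02] F [ 0.54  0.3  -0.11]
flap_edge scene [([-95.6, -0.2, 134.2], 0.75)]
flap_edge top [([-98.8, 0.6, 128.1], 0.74)]
flap_hinge_pin scene [([-57.2, 3.5, 25.6], 0.59)]
flap_hinge_pin top [([-56.9, -2.1, 23.4], 0.68), ([-91.2, -2.4, 93.7], 0.15)]
```

View pics/c2.png

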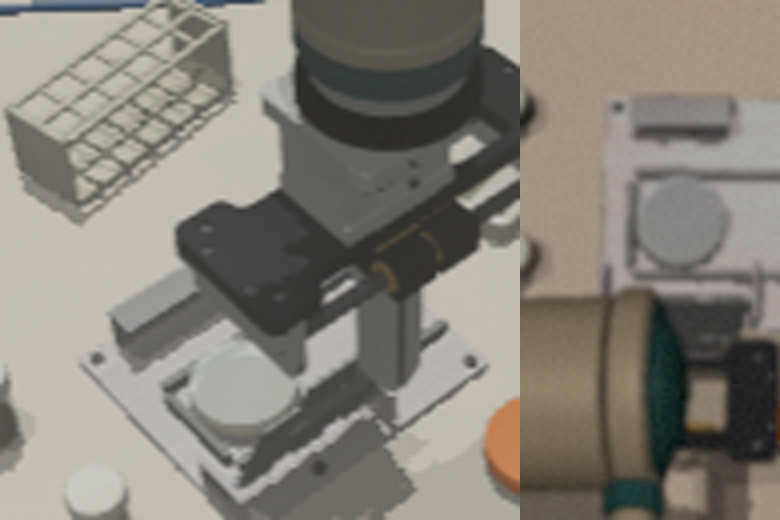

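The dish sits against the stop at right-hand crop (680,222) and the flap is still leaning back. The fingers look apart at (300,340) and (395,350), so I'll check the opening before going on.

```bash
python3 - <<'E'
from h import *
print(telemetry.current_opening(), telemetry.current_tool_rot()); st()
for y in(-6,6): print(proj(c2w([[-127,y,150],[-127,y,190],[-127,y,250]]),"scene").round(0).tolist())
for dy in (-47,47): print(proj(c2w([[-127,dy,150]]),"scene").round(0).tolist())
E
```

```text
0.0005854552684235105 [ 3.55466611e-05  9.99791094e-01 -2.04391300e-02  9.35355267e-05]
 t 10.88 tip [-126.7   -0.4  149.9] F [-0.28  0.05  0.36]
[[309.0, 222.0], [309.0, 209.0], [309.0, 187.0]]
[[305.0, 226.0], [304.0, 213.0], [304.0, 191.0]]
[[325.0, 212.0]]
[[288.0, 237.0]]
```

```bash
python3 - <<'E'
from h import *
import h
def flap(th,s=0,o=3):
    d=np.array([np.cos(th),0,np.sin(th)]);n=np.array([-np.sin(th),0,np.cos(th)])
    P=[(3,-49),(87,-49),(87,-25),(115,-25),(115,25),(87,25),(87,49),(3,49),(3,-49)]
    return [tuple(np.array([-55+s,y,25.5])+x*d+o*n) for x,y in P]
F=[-127,0,150]
L=LINES+[(flap(1.93),(0,255,255)),([(-135,-12,150),(-119,-12,150),(-119,12,150),(-135,12,150),(-135,-12,150),(-135,-12,247),(-119,-12,247),(-119,12,247),(-119,12,150)],(255,0,255))]
im=vision.snapshot("scene"); cv2.imwrite("pics/c3.png",crop("scene",im,200,120,140,110+30,5,L,"")[:600])
E
```

```text
(no output)
```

View pics/c3.png

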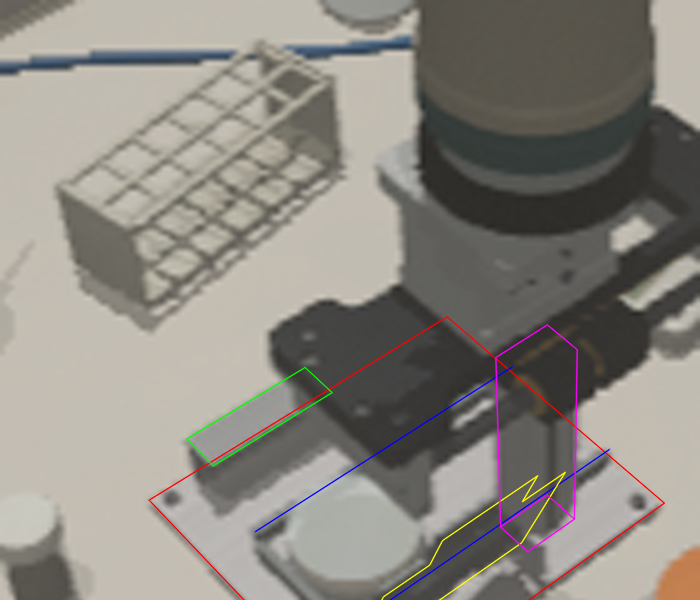

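The magenta box matches the closed fingers, so they are shut. The part on the left is the end of the gripper body, and the flap is edge-on to the camera, in yellow. I'll fold it now.

```bash
python3 - <<'E'
from h import *
HW=8
line(-128,0,88,0.15,8); st("low")
z=88
for xf,z in [(-90,88),(-64,87),(-44,84),(-24,79.1)]:
    g=line(xf-HW,0,z,0.06,8); st(f"{xf} {g}")
    if g: break
else:
    for th,rr in [(48,62),(39,62),(30,61),(21,61),(13,60),(6,60)]:
        t=np.radians(th); x=-55+rr*np.cos(t)-3*np.sin(t); z=25.5+rr*np.sin(t)+3*np.cos(t)
        g=line(x-HW,0,z,0.05,10); st(f"{th} {g}")
        if g: break
for c in("scene","top"):
    vision.snapshot(c)
    for t in("flap_edge","flap_hinge_pin","ridge"): print(t,c,[(w2c(d["at"]).round(1).tolist(),round(d["score"],2)) for d in models.mark_of(t,c)][:2])
E
```

```text
low t 11.49 tip [-127.5   -0.    88.2] F [-0.14 -0.24  1.08]
-90 False t 12.14 tip [-98.   -0.   87.8] F [ 0.39 -0.08  0.23]
-64 False t 12.72 tip [-71.8  -0.   86.8] F [-0.38 -0.01 -0.43]
-44 False t 13.21 tip [-51.6  -0.1  83.8] F [ 0.3  -0.45 -0.52]
-24 False t 13.7 tip [-31.5  -0.   78.9] F [ 0.36  0.03 -0.11]
48 False t 14.05 tip [-23.4  -0.   73.4] F [-1.09 -0.17  0.53]
39 False t 14.39 tip [-16.4  -0.   66.6] F [-0.07  0.22  0.65]
30 False t 14.73 tip [-11.1  -0.   58.4] F [ 0.97 -0.31  0.84]
21 False t 15.07 tip [-6.9  0.  49.8] F [0.02 0.2  0.5 ]
13 False t 15.39 tip [-5.3 -0.1 41.5] F [1.06 0.26 1.63]
6 False t 15.69 tip [-3.8 -0.  34.4] F [ 0.   -0.43  0.95]
flap_edge scene [([57.8, 3.3, 41.0], 0.87), ([-25.6, 118.8, 0.4], 0.41)]
flap_hinge_pin scene [([-57.3, -3.3, 27.1], 0.94)]
ridge scene [([16.4, 2.8, 42.7], 0.58)]
flap_edge top [([53.7, 3.1, 35.9], 0.61), ([65.1, -0.1, 30.2], 0.6)]
flap_hinge_pin top [([-56.3, 1.2, 25.0], 0.62)]
ridge top [([21.1, -4.1, 39.9], 0.84)]
```

```bash
python3 - <<'E'
from h import *
g=line(-3,0,26,0.02,5); st(f"press {g}")
z=tip()[2]; r.hold(0.3); st("hold")
F=np.mean([telemetry.current_wrist_force() for _ in range(8)],0); print(F)
for c in("scene",):
    im=vision.snapshot(c); cv2.imwrite("pics/c4.png",crop(c,im,210,130,130,130,4,[],""))
    for t in("flap_edge","flap_hinge_pin","ridge"): print(t,c,[(w2c(d["at"]).round(1).tolist(),round(d["score"],2)) for d in models.mark_of(t,c)][:2])
E
```

```text
press True t 16.48 tip [-3.1  0.  28.3] F [-0.74  0.3   6.85]
hold t 16.78 tip [-3.1 -0.  28.4] F [-0.67  0.03  6.42]
[-0.67048846  0.02697575  6.41756197]
flap_edge scene [([58.6, 1.9, 28.6], 0.8)]
flap_hinge_pin scene [([-58.0, -2.7, 26.7], 0.6)]
ridge scene [([16.2, 6.0, 34.7], 0.92)]
```

View pics/c4.png

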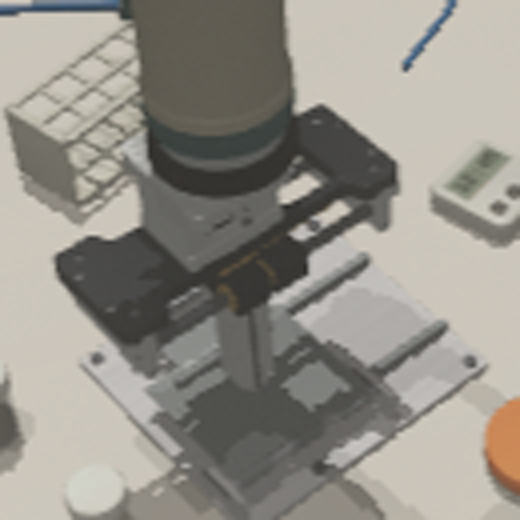

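The flap lies flat under the fingertip at (255,380), pressed with about 6 N, and its edge is still short of the lip. Next I'll push it along by the ridge.

```bash
python3 - <<'E'
from h import *
z=28.2
for k in range(5):
    x0=tip()[0]; g=line(30,0,z,0.025,8); st(f"push {g}")
    if not g or tip()[0]-x0<1: break
for c in("scene","top"):
    vision.snapshot(c)
    for t in("flap_hinge_pin","ridge"): print(t,c,[(w2c(d["at"]).round(1).tolist(),round(d["score"],2)) for d in models.mark_of(t,c)][:2])
E
```

```text
push True t 17.88 tip [15.3 -0.  28.3] F [-0.96 -0.68  6.32]
push True t 18.23 tip [16.  -0.  28.3] F [-0.9   0.36  6.22]
flap_hinge_pin scene [([-43.7, -1.9, 29.6], 0.7)]
ridge scene [([75.6, 0.7, 24.5], 0.59), ([35.7, 5.2, 36.9], 0.58)]
flap_hinge_pin top [([-43.6, 0.9, 24.2], 0.66)]
ridge top [([37.7, -1.1, 34.5], 0.8)]
```

```bash
python3 - <<'E'
from h import *
g=line(30,0,28.2,0.02,13); st(f"push {g}")
L=[([(66,-35,36.5),(88,-35,36.5),(88,35,36.5),(66,35,36.5),(66,-35,36.5)],(0,255,0))]
for s,col in((16,(0,255,255)),(7,(0,0,255))): L.append(([(-55+s+72,-35,35),(-55+s+78,-35,35),(-55+s+78,35,35),(-55+s+72,35,35),(-55+s+72,-35,35)],col))
im=vision.snapshot("top"); b=crop("top",im,250,140,60,90,6,[],""); im=vision.snapshot("scene"); a=crop("scene",im,230,175,70,90,6,L,"")
cv2.imwrite("pics/c5.png",np.hstack([a,b]))
E
```

```text
push False t 19.4 tip [23.7  0.  27.6] F [-10.59   0.59   9.7 ]
```

View pics/c5.png

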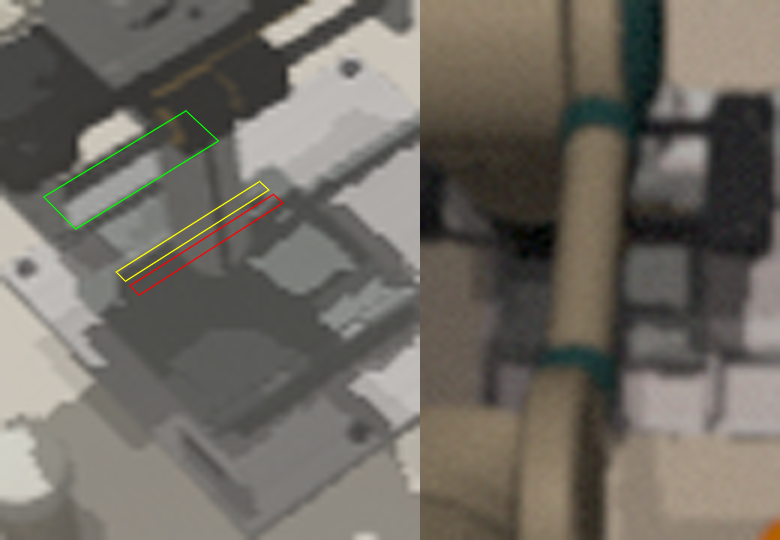

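The fingertip stopped at x 23.7 with a steady reaction of about 10 N, which is where I'd expect the end stop. I'll lift straight off so nothing gets dragged back, then check.

```bash
python3 - <<'E'
from h import *
line(24.5,0,31,0.03); st("relax"); line(23,0,60,0.08); line(10,0,140,0.2); st("up")
r.move_to(c2w([-120,-330,250]),Q); st("away")
for c in("scene","top"):
    im=vision.snapshot(c); 
    if c=="scene": a=crop(c,im,225,165,90,90,5,[],"")
    else: b=crop(c,im,250,145,60,90,5,[],"")
    for t in("flap_hinge_pin","ridge","flap_edge","dish_center","lip_edge"): print(t,c,[(w2c(d["at"]).round(1).tolist(),round(d["score"],2)) for d in models.mark_of(t,c)][:3])
cv2.imwrite("pics/c6.png",np.hstack([a,b]))
E
```

```text
relax t 19.86 tip [23.1 -0.  30.4] F [-3.92  0.06  1.43]
up t 20.93 tip [  9.6  -0.  139.3] F [-0.99  0.51 -1.25]
away t 22.3 tip [-119.7 -329.3  224.4] F [-0.02  0.65 -0.38]
flap_hinge_pin scene [([-41.4, -0.9, 25.3], 0.93), ([-25.0, 118.5, 1.0], 0.53)]
ridge scene [([35.0, 4.1, 39.6], 0.86)]
flap_edge scene [([71.0, 4.9, 32.1], 0.84), ([83.7, 123.9, 1.0], 0.52)]
dish_center scene [([-142.2, -102.6, 8.4], 0.97), ([-109.5, -187.3, 6.2], 0.96)]
lip_edge scene [([64.5, 4.8, 34.0], 0.74)]
flap_hinge_pin top [([-42.5, 3.5, 23.3], 0.88)]
ridge top [([33.2, -3.3, 34.5], 0.69)]
flap_edge top [([72.1, 0.4, 28.3], 0.74)]
dish_center top [([-143.3, -100.5, 9.8], 0.9), ([72.0, 1.1, 26.7], 0.69), ([-109.0, -188.5, 5.4], 0.67)]
lip_edge top [([68.1, -2.4, 31.0], 0.61), ([0.7, -1.0, 0.7], 0.54)]
```

View pics/c6.png

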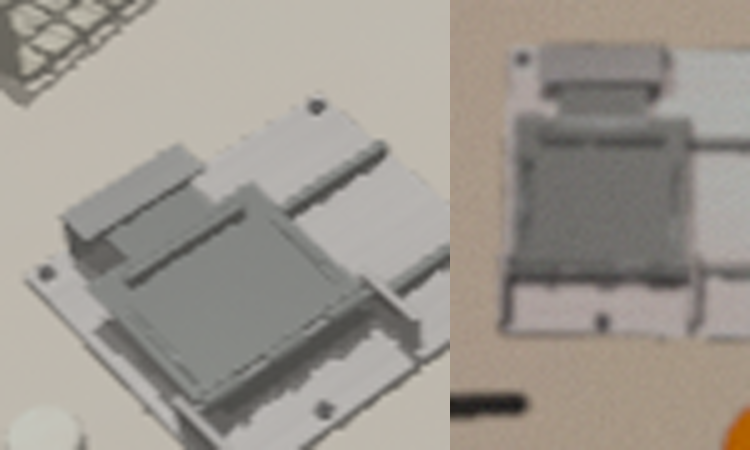

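The flap stays shut with the arm clear. Its tongue is under the lip at right-hand crop (605,100), the pin has moved about 15 mm, and the objects in view are undisturbed.

```bash
python3 -c "
from h import *
print(r.sign_off()); st()"
```

```text
the job is handed in; nothing more can be done
None
the job is handed in; nothing more can be done
```

The job is handed in: the dish was pushed home against the stop, and the flap is folded over it with its tongue about 15 mm forward under the lip, staying shut once released. The robot's clock read about 22 s, and the peak push was about 11 N.

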